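# Unhitch a fixture arm from its ball and hold it up

### The arm

A 6-joint arm with a two-finger parallel gripper is mounted at the origin on the work surface. World frame = base frame: x ahead of the robot, y to its left, z up, the work surface at z = 0. Lengths are in m, angles in rad, forces in N, time in s.
With the tool pointing down it reaches from about 0.225 to 0.725 m from the base axis. Payload 3.1 kg.
Tool frame: the origin (TCP) lies midway between the tips of the shut fingers; the grasp point (between the pads) lies 19 mm behind it; z points along the fingers, y is the line along which they close (so a half turn about z gives the same grasp; the last joint's range is limited). The gripper opens to 85 mm and grips with 20 to 120 N. Pads are 22 mm wide; open, the fingers measure 114 mm over their backs; the gripper's body (76 mm by 85 mm) begins 54 mm behind the grasp point. The pads swing forward as they close: fully open they stand 13 mm farther back than shut.
Start: joints at [1.029, 0.048, 0.099, 1.622, 0, 1.443], TCP at [0.211, 0.481, 0.231] pointing down, gripper open.
Joint ranges: [-2.91, 2.91], [-0.99, 1.94], [-1.21, 1.42], [-2.12, 2.29], [-1.49, 1.47], [-3.14, 3.14]. Speed limits (rad/s): [2.79, 2.79, 3.14, 3.14, 3.14, 3.14].

### API

Orientations are given as a unit quaternion [x, y, z, w].
In Python, from plant import r, viewer, workorder gives the robot as it stands (r), with the cameras (viewer) and the job (workorder).
- The arm moves only by the tool steer_hand, called after "Call:" as name(argument=value, ...), one argument or row to a line, values as JSON. Schema: {"type":"object","properties":{"motion":{"type":"array","items":{"type":"array","prefixItems":[{"type":"array","items":{"type":"number"},"minItems":3,"maxItems":3},{"type":"number"}],"minItems":2,"maxItems":2},"minItems":1,"maxItems":5},"jaw":{"type":"number"},"grip_force":{"type":"number"},"only":{"type":"string"},"quiet":{"type":"boolean"},"lines":{"type":"string"}},"required":["motion"],"additionalProperties":false}. motion is a list of rows, 1 to 5 of them, each written [[dx, dy, dz], turn]: dx, dy, dz in m, then a turn about the tool's z in rad; each row is the pose to reach, as a shift and turn from the pose commanded when the call began, along the tool's axes at that moment; what a row does not reach only later rows make up. A row lasts 1/12 s, in which the tool goes at most 0.0417 m and 0.125 rad, less where a joint would pass 70% of its speed; a pose out of reach is approached as far as the arm can. jaw is the opening from 0.0 (shut) to 1.0 (fully open), set as the call begins (left out keeps the last). The fingers move at their own pace and stop on an object; grip_force is the grip in N (left out, the last holds). Time passes only in rows, so rows that do not move let the fingers close. The tool returns the time, the measured TCP pose, the force, the opening and the grip force at its end. only (a regular expression) keeps the lines of the reply that match it, lines (a string "A,B") keeps lines A to B, and quiet returns only ok. Input that does not fit is refused with a message, and nothing moves.
- r.read_state(): the state, without advancing time (a new reading comes with each control period).
- viewer.get_image(name): name is "side" or "top" or "wrist"; returns (picture, depth): 420x560x3 uint8, blue, green, red; 420x560 float32, m along the optical axis (not along the pixel's ray), 0 where there is no reading.
- viewer.camera_model(name): a dict with "camera_matrix" (3x3 intrinsics, pixels), "T" (4x4, takes a point from camera to world coordinates). Camera axes: x right, y up, looking along -z (the intrinsics and any distortion apply to the point x, -y, -z); pixel columns grow to the right and rows downward; lengths in m; the calibration is good to about 2 mm. The wrist camera is an equidistant fisheye: a pixel r from the principal point sees the ray r / f radians off the axis. A picture is of the moment at which its call begins: read the wrist's pose just before it. camera_model takes no time and is no camera call; for the wrist camera it gives the pose at the moment of the call.
- workorder.finish_job(): hands the job in; it is judged then, once.
The state is a dict: "time": time; "joint_positions": joint angles; "qvel": joint speeds; "joint_torque": joint torques, N m; "position": TCP position; "tool_rot": TCP orientation; "contact_force": force on the tool from outside, world axes, zero at the start; "moment": the same for the moment, N m; "width": opening from 0.0 (shut) to 1.0 (fully open); "gripper_force": force on a finger pad.
Only numpy, scipy, OpenCV 4.12 (cv2) and the standard library are available. Lean on these libraries where they do the work, as an engineer would, in place of code of your own. Each camera call takes 0.05 s, during which the arm holds its last target. There are 200 camera calls.

### The job

Unhitch the clamping arm on the grey fixture so that a colleague can take the steel insert from under it: pull the spring latch's upright tab fully sideways (towards the side where the spring rod sticks out), lift the arm's nose off the ball, and finish still holding the arm up in the gripper, steady, with the nose about 80 mm above the ball. Do not let go at the end, and leave the insert and the other things on the bench where they are.

Things in the scene. Friction and masses are not known exactly. Their poses are not given: they have to be found in the camera images.
- hitch: Fixture, fixed to the bench: grey base plate 340 x 110 x 14 mm with a ball stud near one end (x = -120 mm, nearer the robot) and the arm's pivot near the other (x = +130 mm). Origin: centre of the plate's underside. x from ball to pivot, y to the left looking that way, z up. Yaw within 0.6 rad of the robot's axes.
- ball (a point): Centre of the fixed steel ball, 32 mm in diameter on a 12 mm neck, 64 mm above the bench; the axes are the fixture's.
- tongue: Clamping arm: aluminium bar 40 mm wide; its nose, a grey 52 mm square coupler (top 91 mm high), caps the ball. Origin on the pivot axis, 64 mm high, 250 mm from the ball; axes as the fixture's when down. Swings about its own y only: a positive turn lifts the nose in an arc about the pivot, stop at 0.6 rad. About 0.75 kg; falls if let go. With the latch shut the nose lifts only 1 mm.
- socket (a point): Point of the arm's nose that coincides with the ball centre while the arm is down; it turns with the arm.
- pull_tab (a point): Centre of the upright steel tab on the nose: 12 mm thick (y), 26 mm wide (x), 42 mm tall, 98 to 140 mm above the bench; at first 55 mm straight above the ball centre. It stands on the latch's flat slide (top at 98 mm, from 10 mm on the -y side to 39 mm on the +y side). Moves with the latch, tilts with the arm (0.33 rad at 80 mm lift). A spring rod, below 77 mm, sticks out of the nose towards +y.
- latch (a joint): Sideways travel of the latch along the arm's y, in m: 0 = shut (its fork is under the ball), 0.026 = stop, pulled towards the fixture's +y (left, seen from the robot). The ball is free from 0.019. A spring of about 4 N (shut) to 8 N (at the stop) shuts it again when let go.
- insert: Steel mould insert, 50 x 40 x 30 mm, loose in the low nest on the base plate under the arm's bar, seated 14 mm above the bench. Origin: centre of its underside. To be left alone.
- mould_block: Loose steel block with three round pockets, 100 x 85 x 42 mm, beside the fixture. Origin: centre of its underside. To be left alone.
- rod_jar: Loose closed metal jar, 54 mm in diameter, 75 mm tall, beside the fixture. Origin: centre of its underside. To be left alone.
- scraper: Loose hand tool shaped like a screwdriver, 170 mm long, black handle, lying on the bench. Origin: under its middle. To be left alone.

How it is judged:
By the outcome, as a careful person would: the job done as asked, in the order asked, and still so for the second after the job is handed in, while the arm keeps its last pose, push and grip.
It also fails if it takes over 32 s, if anything falls off the work surface, if the arm or the gripper's body presses on something with over 40 N, if the wrist force passes 120 N, or if a joint passes its speed limit or range.

## Working session

There is one attempt and no reset: what is moved stays moved. The work goes in short steps, Python scripts to look and compute and a tool call to move; the robot and the scene stay as the last step left them, time stands still between calls to the robot, and variables do not carry over. Pictures are saved under pics/ and viewed, at most 10 in all, crops included, and the job is handed in when it is done.

```bash
ls; mkdir -p pics; python3 - <<'E'
from plant import r, viewer, workorder
import cv2,numpy as np
s=r.read_state();print(s)
for n in("top","side"):
    im,d=viewer.get_image(n);cv2.imwrite(f"pics/{n}0.png",im);np.save(f"pics/{n}0.npy",d)
    c=viewer.camera_model(n);print(n,c)
E
```

```text
pics
plant.py
{'time': 0.0, 'joint_positions': array([ 1.02916242e+00,  4.87442322e-02,  9.75855469e-02,  1.62201366e+00,
       -1.43498600e-07,  1.44302679e+00]), 'qvel': array([ 0.00068915, -0.00100055,  0.00114913,  0.00058306, -0.00078496,
        0.0022272 ]), 'joint_torque': array([-3.18827242e-04, -3.38782668e+01,  3.20014429e+01,  2.01908697e-02,
       -1.31286197e-04,  6.93538112e-06]), 'position': array([0.21080361, 0.48014177, 0.23011441]), 'tool_rot': array([ 2.05458360e-01,  9.78665137e-01, -1.12210930e-03, -3.90178755e-04]), 'contact_force': array([ 0.34992747, -0.74869771,  0.12881881]), 'moment': array([ 0.01747571, -0.01716165, -0.02750697]), 'gripper_force': 0.0, 'width': 1.0049452956583351}
top {'camera_matrix': array([[378.96410487,   0.        , 280.40431086],
       [  0.        , 378.96410487, 201.68799088],
       [  0.        ,   0.        ,   1.        ]]), 'T': array([[ 1.07849657e-02,  9.96771329e-01, -7.95650869e-02,
         5.93365847e-01],
       [-9.99739667e-01,  9.14861347e-03, -2.09021624e-02,
        -3.19942454e-04],
       [-2.01067660e-02,  7.97698027e-02,  9.96610504e-01,
         9.60271137e-01],
       [ 0.00000000e+00,  0.00000000e+00,  0.00000000e+00,
         1.00000000e+00]])}
side {'camera_matrix': array([[537.35543209,   0.        , 286.73344879],
       [  0.        , 537.35543209, 207.61154847],
       [  0.        ,   0.        ,   1.        ]]), 'T': array([[ 0.9349562 ,  0.19672341, -0.29522331,  0.32018227],
       [-0.35437766,  0.55667317, -0.75135308, -0.81455462],
       [ 0.01653416,  0.80710277,  0.59017942,  0.74802981],
       [ 0.        ,  0.        ,  0.        ,  1.        ]])}
```

View pics/top0.png

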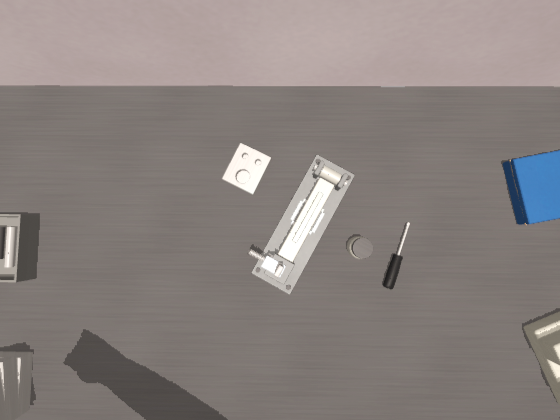

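View pics/side0.png

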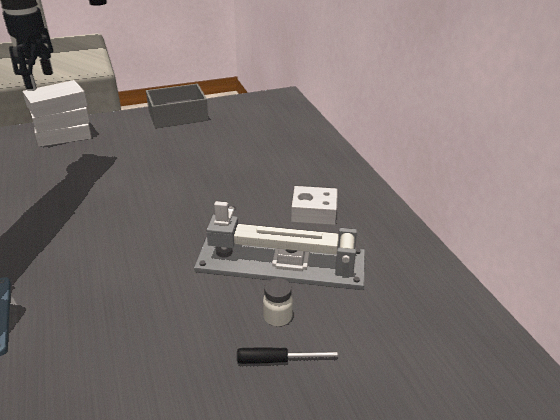

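The top view shows the fixture with its nose at about (274,267) and its pivot at about (331,175). The spring rod points left from (252,252). In the side view the tab is at about (221,212) and the jar at (278,303). Next I'll fuse the depth clouds.

```bash
cat > h.py <<'E'
import numpy as np,cv2
from plant import r, viewer, workorder
def cloud(n,d,c):
    K=c["camera_matrix"];v,u=np.nonzero(d>0);z=d[v,u]
    P=np.stack([(u-K[0,2])/K[0,0]*z,-(v-K[1,2])/K[1,1]*z,-z],1)
    return P@c["T"][:3,:3].T+c["T"][:3,3],u,v
E
python3 - <<'E'
from h import *
for n in("top","side"):
    d=np.load(f"pics/{n}0.npy");P,u,v=cloud(n,d,viewer.camera_model(n))
    w=(u>230)&(u<360)&(v>150)&(v<300) if n=="top" else (u>190)&(u<370)&(v>195)&(v<290)
    P,u,v=P[w],u[w],v[w]
    print(n,"bench z",np.median(P[abs(P[:,2])<.006,2]))
    pl=P[(P[:,2]>.009)&(P[:,2]<.019)]
    rc=cv2.minAreaRect((pl[:,:2]*1000).astype(np.float32));print("plate",rc,len(pl),np.median(pl[:,2]))
    t=P[(P[:,2]>.106)&(P[:,2]<.16)];print("tab",len(t),t.min(0),t.max(0),np.median(t,0))
    tt=P[(P[:,2]>.13)&(P[:,2]<.16)];print("tabtop",len(tt),tt.mean(0))
    if len(t): print(cv2.minAreaRect((t[:,:2]*1000).astype(np.float32)))
a=cv2.imread("pics/top0.png")[225:305,225:325];b=cv2.imread("pics/side0.png")[190:290,190:290]
cv2.imwrite("pics/c.png",np.hstack([cv2.resize(a,(400,320),interpolation=2),cv2.resize(b,(320,320),interpolation=2)]))
E
```

```text
top bench z 0.0004373806065461894
plate ((623.1226806640625, -35.61920166015625), (334.62335205078125, 304.814697265625), 13.333106994628906) 3173 0.014335615171801375
tab 75 [0.49914305 0.00984715 0.10645029] [0.52369621 0.02904667 0.1432469 ] [0.51216284 0.01875704 0.13947113]
tabtop 67 [0.51089035 0.01980188 0.13974189]
((510.938232421875, 19.880123138427734), (11.49596881866455, 25.63038444519043), 63.73909378051758)
side bench z -0.0016033472125850379
plate ((649.6856689453125, 28.158905029296875), (264.7044677734375, 340.3582763671875), 61.819053649902344) 3899 0.012366445375590063
tab 215 [0.49638471 0.00683131 0.10611006] [0.52225621 0.02947374 0.13968297] [0.5084454  0.01532552 0.12717411]
tabtop 87 [0.50900022 0.01740713 0.13560041]
((509.1443786621094, 18.425819396972656), (14.125787734985352, 26.376319885253906), 60.820369720458984)
```

View pics/c.png

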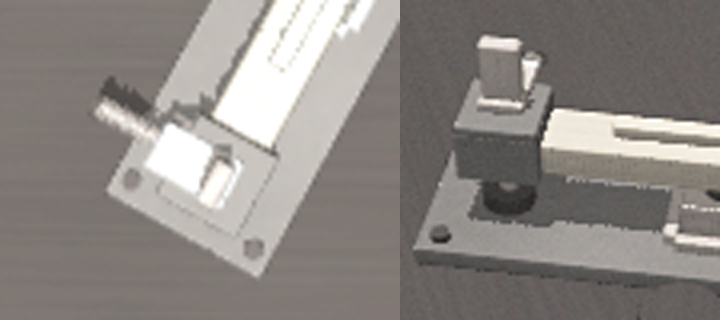

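The crop shows the upright tab at about (215,180) on the left and (500,68) on the right. The slide and spring rod run up-left, and nothing obstructs the tab. I'll fit the yaw and ball position from the plate's largest blob and the bar.

```bash
python3 - <<'E'
from h import *
for n in("top","side"):
    d=np.load(f"pics/{n}0.npy");P,u,v=cloud(n,d,viewer.camera_model(n))
    off=.0004 if n=="top" else -.0016
    P[:,2]-=off
    R=(abs(P[:,0]-.62)<.25)&(abs(P[:,1]+.03)<.2)
    m=np.zeros(d.shape,np.uint8);w=R&(P[:,2]>.008)&(P[:,2]<.2);m[v[w],u[w]]=1
    k,l,st,_=cv2.connectedComponentsWithStats(m);b=1+np.argmax(st[1:,4])
    w=w&(l[v,u]==b);Q=P[w]
    pl=Q[Q[:,2]<.02]
    print(n,"plate",cv2.minAreaRect((pl[:,:2]*1000).astype(np.float32)))
    bar=Q[(Q[:,2]>.06)&(Q[:,2]<.1)]
    print("bar/nose",cv2.minAreaRect((bar[:,:2]*1000).astype(np.float32)))
    t=Q[(Q[:,2]>.13)]
    print("tabtop",len(t),t.mean(0),np.percentile(t[:,2],90))
    for yaw in (-.46,-.5,-.54):pass
    for name,c in(("jar/block rest",R&(P[:,2]>.03)&~np.isin(l[v,u],[b])),):
        m2=np.zeros(d.shape,np.uint8);m2[v[c],u[c]]=1
        k,l2,st,_=cv2.connectedComponentsWithStats(m2)
        for i in range(1,k):
            if st[i,4]>60:
                q=P[l2[v,u]==i];print("obj",q.mean(0).round(3),q[:,2].max().round(3))
s=r.read_state()
from scipy.spatial.transform import Rotation as Ro
print(Ro.from_quat(s["tool_rot"]).as_matrix().round(4))
E
```

```text
top plate ((616.2357788085938, -37.52142333984375), (110.11933898925781, 340.32122802734375), 61.60826873779297)
bar/nose ((628.4663696289062, -20.965301513671875), (109.60841369628906, 296.4224853515625), 57.97359085083008)
tabtop 67 [0.51089035 0.01980188 0.13934189] 0.14153711620351983
obj [0.75  0.102 0.041] 0.046
obj [ 0.56  -0.168  0.069] 0.08
side plate ((587.4541015625, -93.18998718261719), (223.84133911132812, 343.3331298828125), 63.95565414428711)
bar/nose ((583.5416259765625, -78.7000732421875), (228.50660705566406, 298.77642822265625), 50.795528411865234)
tabtop 94 [0.50888729 0.01722198 0.13673414] 0.14057326538148826
obj [0.747 0.097 0.04 ] 0.046
[[-9.156e-01  4.021e-01 -1.200e-03]
 [ 4.021e-01  9.156e-01 -1.900e-03]
 [ 3.000e-04 -2.200e-03 -1.000e+00]]
```

Plate fit is 110 x 340 mm, as it should be: centre (0.616,-0.0375), yaw -0.496. That puts the ball at (0.511,0.0195), and the tab measured at (0.510,0.019) with its top at 0.140, so the two agree. I'll move to hover.

Call:
steer_hand(
  motion=[
    [[-0.033,-0.022,0],0.02],
    [[-0.066,-0.044,0],0.04],
    [[-0.099,-0.066,0],0.06],
    [[-0.132,-0.088,0],0.08],
    [[-0.165,-0.11,0],0.082],
  ],
  jaw=0.6,
  grip_force=40,
)

```text
time: 0.52
position: [0.3182, 0.312, 0.2307]
tool_rot: [0.245, 0.969, -0.0, -0.0]
contact_force: [1.2, 0.4, 0.2]
width: 0.601
gripper_force: 0.0
```

Call:
steer_hand(
  motion=[
    [[-0.03,-0.022,0],0],
    [[-0.06,-0.044,0],0],
    [[-0.09,-0.066,0.005],0],
    [[-0.12,-0.088,0.01],0],
    [[-0.15,-0.11,0.015],0],
  ],
)

```text
time: 0.93
position: [0.3978, 0.1437, 0.2158]
tool_rot: [0.245, 0.969, 0.0, -0.0]
contact_force: [0.8, 0.5, -0.7]
width: 0.6
gripper_force: 0.0
```

```bash
python3 - <<'E'
from h import *
from scipy.spatial.transform import Rotation as Ro
s=r.read_state();M=Ro.from_quat(s["tool_rot"]).as_matrix();print(s["time"],s["position"],M.round(4),s["width"])
print(M.T@(np.array([.510,.019,.2])-s["position"]))
E
```

```text
0.9333 [0.39777746 0.14374448 0.21584446] [[-8.796e-01  4.757e-01 -1.000e-04]
 [ 4.757e-01  8.796e-01  1.000e-04]
 [ 1.000e-04  0.000e+00 -1.000e+00]] 0.6000475033524335
[-0.15805235 -0.056348    0.01582683]
```

Call:
steer_hand(
  motion=[
    [[-0.035,-0.012,0.004],0],
    [[-0.07,-0.024,0.008],0],
    [[-0.105,-0.036,0.012],0],
    [[-0.135,-0.048,0.016],0],
    [[-0.158,-0.056,0.016],0],
  ],
)

```text
time: 1.35
position: [0.5104, 0.0186, 0.1984]
tool_rot: [0.246, 0.969, -0.0, -0.001]
contact_force: [-0.3, 0.5, -0.3]
width: 0.601
gripper_force: 0.0
```

Call:
steer_hand(
  motion=[
    [[0,0,0],0],
    [[0,0,0],0],
  ],
)

```text
time: 1.52
position: [0.5097, 0.0202, 0.1992]
tool_rot: [0.246, 0.969, -0.0, -0.001]
contact_force: [-1.1, 0.4, 0.1]
width: 0.603
gripper_force: 0.0
```

```bash
python3 - <<'E'
from h import *
from scipy.spatial.transform import Rotation as Ro
s=r.read_state();M=Ro.from_quat(s["tool_rot"]).as_matrix();print(s["time"],s["position"])
c=viewer.camera_model("wrist");im,d=viewer.get_image("wrist");cv2.imwrite("pics/w1.png",im)
K=c["camera_matrix"];v,u=np.nonzero(d>0);z=d[v,u]
x=(u-K[0,2])/K[0,0];y=(v-K[1,2])/K[1,1];rr=np.hypot(x,y)+1e-9;k=np.tan(rr)/rr
P=np.stack([x*k*z,-y*k*z,-z],1)@c["T"][:3,:3].T+c["T"][:3,3]
L=(P-s["position"])@M
w=(abs(L[:,0])<.04)&(abs(L[:,1])<.05)&(P[:,2]<.15)
t=w&(P[:,2]>.135);print("tabtop",t.sum(),P[t].mean(0),L[t].min(0),L[t].max(0),u[t].mean(),v[t].mean())
if t.sum()>9:print(cv2.minAreaRect((L[t][:,:2]*1000).astype(np.float32)))
E
```

```text
1.5167 [0.50974488 0.020199   0.19920625]
tabtop 626 [0.50956111 0.02251353 0.13895574] [-0.01236418 -0.00391003  0.0580692 ] [0.01295298 0.00773643 0.06412323] 274.6629392971246 231.1517571884984
((0.2840003967285156, 1.847038745880127), (11.59728717803955, 25.380001068115234), 89.46077728271484)
```

View pics/w1.png

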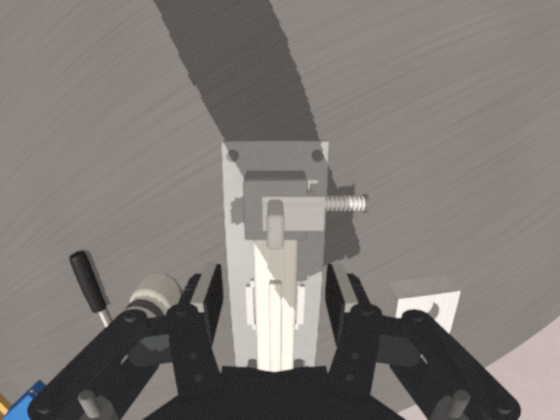

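The wrist view shows the tab at (275,231), centred between the fingertips (about 222 and 329) and square to them. The wrist estimate is within 2 mm of the top-camera one. I'll descend and close.

Call:
steer_hand(
  motion=[
    [[0,0.0005,0.025],0],
    [[0,0.0005,0.05],0],
    [[0,0.0005,0.075],0],
    [[0,0.0005,0.093],0],
    [[0,0.0005,0.093],0],
  ],
)

```text
time: 1.98
position: [0.5057, 0.0232, 0.1026]
tool_rot: [0.244, 0.97, -0.001, -0.005]
contact_force: [-0.8, -0.1, -0.2]
width: 0.6
gripper_force: 0.0
```

Call:
steer_hand(
  motion=[
    [[0,0,0],0],
    [[0,0,0],0],
    [[0,0,0],0],
    [[0,0,0],0],
    [[0,0,0],0],
  ],
  jaw=0.0,
  grip_force=60,
)

```text
time: 2.4
position: [0.5108, 0.0207, 0.1097]
tool_rot: [0.246, 0.969, -0.001, 0.001]
contact_force: [-3.8, -1.9, 6.3]
width: 0.13
gripper_force: 59.5
```

Call:
steer_hand(
  motion=[
    [[0,0,0],0],
    [[0,0,0],0],
    [[0,0,0],0],
  ],
)

```text
time: 2.65
position: [0.5108, 0.0207, 0.1097]
tool_rot: [0.246, 0.969, -0.001, 0.001]
contact_force: [-3.4, -1.8, 6.5]
width: 0.127
gripper_force: 59.5
```

```bash
python3 - <<'E'
from h import *
from scipy.spatial.transform import Rotation as Ro
s=r.read_state();M=Ro.from_quat(s["tool_rot"]).as_matrix();print(s["position"],M.T@s["contact_force"],s["moment"],s["width"])
im,d=viewer.get_image("side");cv2.imwrite("pics/s2.png",cv2.resize(im[150:300,150:350],(800,600),interpolation=2))
E
```

```text
[0.51078025 0.0207221  0.10968845] [ 2.08876259 -3.23953588 -6.54667177] [-0.47971058  0.6990589   0.01748224] 0.1268658164676442
```

View pics/s2.png

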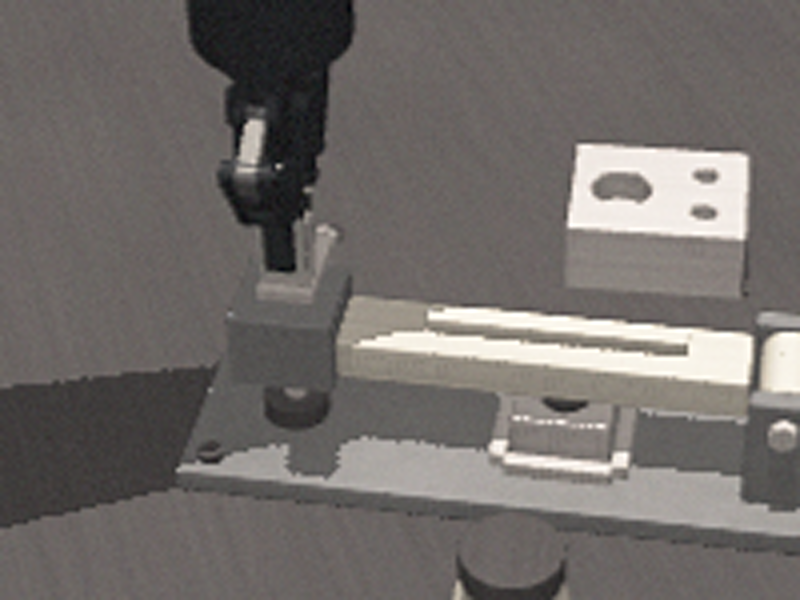

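The side crop shows the finger pad on the tab at about (280,250) with the opening at about 11 mm, so the tab is gripped. Next I'll pull towards fixture +y (tool +y).

Call:
steer_hand(
  motion=[
    [[0,0.005,0],0],
    [[0,0.01,0],0],
    [[0,0.016,0],0],
    [[0,0.022,0],0],
    [[0,0.027,0],0],
  ],
)

```text
time: 3.12
position: [0.5231, 0.0433, 0.1097]
tool_rot: [0.246, 0.969, -0.002, 0.001]
contact_force: [-5.9, -7.7, 8.0]
width: 0.132
gripper_force: 59.7
```

Call:
steer_hand(
  motion=[
    [[0,0,0],0],
    [[0,0,0],0],
    [[0,0,0],0],
  ],
)

```text
time: 3.37
position: [0.5229, 0.043, 0.1097]
tool_rot: [0.246, 0.969, -0.002, 0.001]
contact_force: [-4.9, -6.2, 8.1]
width: 0.129
gripper_force: 59.8
```

```bash
cat > st.py <<'E'
from h import *
from scipy.spatial.transform import Rotation as Ro
s=r.read_state();M=Ro.from_quat(s["tool_rot"]).as_matrix()
M0=np.array([[-.8796,.4757,0],[.4757,.8796,0],[0,0,-1]])
print("shift from grip, tool axes mm",(1000*M0.T@(s["position"]-[.5108,.0207,.1097])).round(1),"F",(M.T@s["contact_force"]).round(1),"mom",(M.T@s["moment"]).round(2),s["width"],s["gripper_force"],s["time"])
E
python3 st.py
```

```text
shift from grip, tool axes mm [ 0.  25.3  0. ] F [ 1.3 -7.8 -8.1] mom [ 1.5   0.31 -0.08] 0.1292133954322788 59.820417165756226 3.3667
```

Call:
steer_hand(
  motion=[
    [[0,0.001,0],0],
    [[0,0.003,0],0],
    [[0,0.004,0],0],
    [[0,0.004,0],0],
    [[0,0.004,0],0],
  ],
)

```text
time: 3.78
position: [0.5233, 0.0439, 0.1097]
tool_rot: [0.247, 0.969, -0.005, 0.0]
contact_force: [-8.2, -11.8, 9.4]
width: 0.127
gripper_force: 60.1
```

```bash
python3 st.py
```

```text
shift from grip, tool axes mm [ 0.  26.4  0. ] F [  1.5 -14.4  -9.3] mom [ 2.75  0.41 -0.17] 0.1266853131869196 60.053136348724365 3.7833
```

The latch is at its stop: 26.4 mm of travel with the force rising. I'll lift along the arc (tool -x, -z), first unloading the downward preload.

Call:
steer_hand(
  motion=[
    [[0,0,-0.004],0],
    [[-0.001,0,-0.008],0],
    [[-0.0035,0,-0.014],0],
    [[-0.0055,0,-0.02],0],
    [[-0.0076,0,-0.026],0],
  ],
)

```text
time: 4.2
position: [0.528, 0.0412, 0.1299]
tool_rot: [0.247, 0.969, -0.005, -0.004]
contact_force: [-3.0, -10.1, -8.5]
width: 0.131
gripper_force: 58.3
```

Call:
steer_hand(
  motion=[
    [[0,0,0],0],
    [[0,0,0],0],
  ],
)

```text
time: 4.37
position: [0.5283, 0.041, 0.1304]
tool_rot: [0.247, 0.969, -0.005, -0.003]
contact_force: [-4.3, -11.2, -6.7]
width: 0.129
gripper_force: 58.5
```

```bash
python3 st.py
```

```text
shift from grip, tool axes mm [ -5.8  26.2 -20.7] F [ -1.6 -11.8   6.9] mom [ 1.91 -0.02 -0.03] 0.12865442104106614 58.49390923976898 4.3667
```

Call:
steer_hand(
  motion=[
    [[-0.002,0,-0.006],0],
    [[-0.0045,0,-0.012],0],
    [[-0.0075,0,-0.018],0],
    [[-0.01,0,-0.024],0],
    [[-0.0125,0,-0.03],0],
  ],
)

```text
time: 4.78
position: [0.5387, 0.0354, 0.1595]
tool_rot: [0.247, 0.969, -0.005, -0.005]
contact_force: [-2.3, -11.7, -9.8]
width: 0.131
gripper_force: 58.4
```

Call:
steer_hand(
  motion=[
    [[0,0,0],0],
    [[0,0,0],0],
  ],
)

```text
time: 4.95
position: [0.5391, 0.0352, 0.1601]
tool_rot: [0.247, 0.969, -0.005, -0.004]
contact_force: [-3.7, -11.0, -7.5]
width: 0.135
gripper_force: 58.6
```

```bash
python3 st.py
```

```text
shift from grip, tool axes mm [-18.   26.2 -50.4] F [ -2.  -11.4   7.7] mom [ 1.99  0.11 -0.1 ] 0.13490524723166866 58.60227048397064 4.95
```

Call:
steer_hand(
  motion=[
    [[-0.003,0,-0.006],0],
    [[-0.006,0,-0.011],0],
    [[-0.009,0,-0.016],0],
    [[-0.0125,0,-0.022],0],
    [[-0.0155,0,-0.0265],0],
  ],
)

```text
time: 5.37
position: [0.5519, 0.0282, 0.1861]
tool_rot: [0.246, 0.969, -0.005, -0.005]
contact_force: [-6.1, -9.8, -8.5]
width: 0.126
gripper_force: 58.4
```

Call:
steer_hand(
  motion=[
    [[0,0,0],0],
    [[0,0,0],0],
    [[0,0,0],0],
    [[0,0,0],0],
  ],
)

```text
time: 5.7
position: [0.5521, 0.0281, 0.1863]
tool_rot: [0.247, 0.969, -0.005, -0.005]
contact_force: [-6.1, -10.2, -7.1]
width: 0.127
gripper_force: 58.5
```

```bash
python3 st.py
python3 - <<'E'
from h import *
for n in("side","top"):
    im,d=viewer.get_image(n);P,u,v=cloud(n,d,viewer.camera_model(n))
    cv2.imwrite(f"pics/{n}3.png",im)
    a=np.array([.8797,-.4755]);b=np.array([.4755,.8797])
    q=P[:,:2]-[.5107,.0195];X=q@a;Y=q@b
    for x in(.03,.06,.1,.14,.18,.22):
        w=(abs(X-x)<.005)&(abs(Y)<.015)&(P[:,2]>.07)&(P[:,2]<.2)
        if w.sum():print(n,x,w.sum(),np.median(P[w,2]).round(4))
    d0=np.load(f"pics/{n}0.npy");P0,_,_=cloud(n,d0,viewer.camera_model(n))
    for nm,c in(("block",(.75,.1)),("jar",(.56,-.168))):
        f=lambda P:P[(np.hypot(P[:,0]-c[0],P[:,1]-c[1])<.08)&(P[:,2]>.03)&(P[:,2]<.09)&(((P[:,:2]-[.6162,-.0375])@b)**2>.065**2)].mean(0).round(4)
        print(nm,f(P0),f(P))
cv2.imwrite("pics/s3.png",cv2.resize(cv2.imread("pics/side3.png")[130:310,150:390],(800,600),interpolation=2))
E
```

```text
shift from grip, tool axes mm [-32.8  26.2 -76.6] F [  0.4 -11.8   7.2] mom [ 1.94  0.46 -0.15] 0.12687380932304546 58.5232812166214 5.7
side 0.03 78 0.165
side 0.06 51 0.1396
side 0.1 62 0.1318
side 0.14 57 0.1186
side 0.18 57 0.106
side 0.22 53 0.0864
block [0.7472 0.0979 0.0389] [0.7467 0.0978 0.0389]
jar [ 0.554  -0.1822  0.0601] [ 0.554  -0.1822  0.0601]
top 0.1 12 0.1284
top 0.14 60 0.1172
top 0.18 55 0.1043
top 0.22 50 0.0888
block [0.7503 0.1024 0.0418] [0.7502 0.1023 0.0419]
jar [ 0.56   -0.1684  0.069 ] [ 0.5601 -0.1685  0.0689]
```

View pics/s3.png

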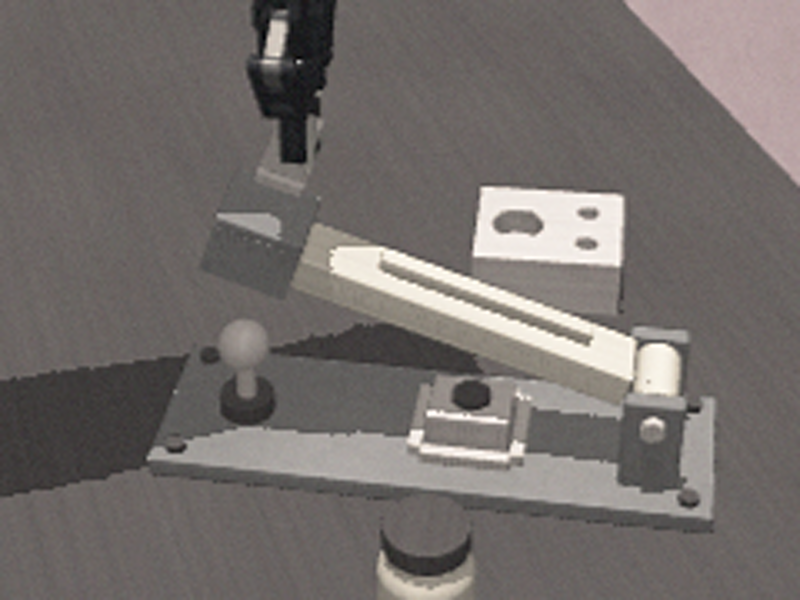

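The ball is bare at (245,345), the nose is raised at about (260,235) with the tab still gripped, and the insert sits in its nest at (470,410). Tool travel puts the nose at about 80 mm (arm at 0.326 rad), with bar slopes of 0.30 to 0.32 close to that. The latch is still held fully out and everything is steady.

Call:
steer_hand(
  motion=[
    [[0,0,0],0],
    [[0,0,0],0],
    [[0,0,0],0],
  ],
)

```text
time: 6.05
position: [0.5521, 0.0281, 0.1862]
tool_rot: [0.247, 0.969, -0.005, -0.005]
contact_force: [-5.7, -10.5, -6.7]
width: 0.124
gripper_force: 58.5
```

```bash
python3 st.py && python3 -c "
from plant import r, viewer, workorder
print(workorder.finish_job())"
```

```text
shift from grip, tool axes mm [-32.8  26.2 -76.5] F [ -0.  -11.9   6.9] mom [ 1.99  0.46 -0.1 ] 0.12444305708260574 58.51996958255768 6.05
the job is handed in; nothing more can be done
None
```

I pulled the latch to its stop (about 26 mm), lifted the nose to about 80 mm above the ball and handed the job in at about 6 s with the gripper still holding the arm steady; the insert is still in its nest, and the block and jar measured as unmoved (I did not re-measure the scraper).

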